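# Move the varnished drawer pulls to the drying unit

## Robot

A 7-joint arm with a two-finger parallel gripper is mounted at the origin on the work surface. World frame = base frame: x ahead of the robot, y to its left, z up, the work surface at z = 0. Lengths are in m, angles in rad, forces in N, time in s.
With the tool pointing down it reaches from about 0.4 to 0.925 m from the base axis. Payload 5.6 kg.
Tool frame: the origin (TCP) lies midway between the tips of the shut fingers; the grasp point (between the pads) lies 19 mm behind it; z points along the fingers, y is the line along which they close (so a half turn about z gives the same grasp; the last joint's range is limited). The gripper opens to 85 mm and grips with 20 to 120 N. Pads are 22 mm wide; open, the fingers measure 114 mm over their backs; the gripper's body (76 mm by 85 mm) begins 54 mm behind the grasp point. The pads swing forward as they close: fully open they stand 13 mm farther back than shut.
Start: joints at [1.29, 0.468, -0.012, 1.603, 0.006, 1.071, -0.056], TCP at [0.153, -0.632, 0.231] pointing down, gripper open.
Joint ranges: [-2.53, 2.53], [-0.31, 2.02], [-1.57, 1.55], [0.28, 2.44], [-1.29, 4.43], [0.15, 1.84], [-2.92, 2.92]. Speed limits (rad/s): [2.57, 2.57, 3.14, 3.14, 3.14, 3.14, 3.14].

## Interface

Orientations are given as a unit quaternion [w, x, y, z].
In Python, from rig import * gives the robot as it stands. The module is installed in compiled form; this text tells all that it offers.
- The arm moves only by the tool carry_out, never from a script. Its argument "deltas" is a list of rows, each a list of 7 numbers: the shift along the tool's x, y, z in cm, then the turn, a rotation vector about the tool's x, y, z in degrees, then the gripper's target within -1 to 1 (shut at 1, half-way at 0, fully open at -1). In form: [[x, y, z, wx, wy, wz, grip], ...]. A call has 1 to 12 rows; each row shifts and turns the commanded pose from where the row before left it, along the tool's axes as they then stand; what a row does not reach is not made up. A row lasts 1/12 s, in which the tool goes at most 41.7 mm and 7.16 degrees, less where a joint would pass 70% of its speed; a pose out of reach is approached as far as the arm can. A call is refused whole if a number of a shift passes 4.17 or a number of a turn 7.16, either way. A call with a gripper value outside its range is refused whole. The fingers move at their own pace and stop on an object; the grip force is fixed at half the most. Time passes only in rows, so rows that do not move let the fingers close. It gives the time, the measured TCP pose, the force, the opening and the grip force at its end, in the units of the state.
- get_state(): the state, without advancing time (a new reading comes with each control period).
- grab_frame(name): name is "scene" or "top"; returns the picture (420x560x3 uint8, red, green, blue); there is no depth.
- calibration(name): a dict with "vfov" (degrees; the focal length in pixels is half the picture's height over the tangent of half this angle, whatever the lens; pixels are square), "cx", "cy" (the principal point, pixels), "position" and "orientation" of the camera in the world. Camera axes: x right, y up, looking along -z (the intrinsics and any distortion apply to the point x, -y, -z); pixel columns grow to the right and rows downward; lengths in m; the calibration is good to about 2 mm. A picture is of the moment at which its call begins. calibration takes no time and is no camera call.
- sign_off(): hands the job in; it is judged then, once.
The state is a dict: "t": time; "qpos": joint angles; "joint_velocities": joint speeds; "effort": joint torques, N m; "tool_pos": TCP position; "orientation": TCP orientation; "ft_force": force on the tool from outside, world axes, zero at the start; "torque": the same for the moment, N m; "gripper_width": opening from 0.0 (shut) to 1.0 (fully open); "grip_force": force on a finger pad.
Only numpy, scipy, OpenCV 4.12 (cv2) and the standard library are available. Lean on these libraries where they do the work, as an engineer would, in place of code of your own. Each camera call takes 0.05 s, during which the arm holds its last target. There are 200 camera calls.

## Task

Lift the hanging tray of freshly varnished drawer pulls off the stand's hook by its wooden handle and hang it gently on the hook of the grey drying unit, keeping it level all the way, without putting it down anywhere in between or losing a pull. Once it hangs there by itself, switch the blower on: turn the wide outer ring of the double control clockwise until its pointer lines up with the mark on the panel, leaving the small inner heat knob at its setting. Leave the tin, brush and sanding block where they are.

Things in the scene. Friction and masses are not known exactly. Their poses are not given: they have to be found in the camera images.
- carrier: The loose hanging tray, about 350 g. Open aluminium tray 130 (x) x 150 (y) x 35 mm high; a 16 mm wide upright at the middle of each y side rises to an 8 mm round steel bar spanning the tray along y. Two thin pins, 27 mm either side of the bar's middle, carry a wooden handle. Origin: centre of the underside, z up; bar axis 130 mm above it, handle top 190. On a hook it can swing about the bar.
- carrier_grip (a point): Centre of the wooden handle block of the tray: 22 mm thick in the carrier's x, 75 mm long in y, 36 mm high; take it from above across its 22 mm. It is 42 mm above the bar's axis. Axes as the carrier.
- carrier_bar (a point): Middle of the steel bar's axis, the point that lies in a hook. Axes as the carrier.
- carrier_tray (a point): Middle of the tray itself, 18 mm above its underside. Axes as the carrier.
- pull0: One of three loose turned wooden drawer pulls standing in the tray, 32 mm across, 27 mm high, 22 g. Origin: centre of its foot.
- pull1: Second drawer pull, same as pull0.
- pull2: Third drawer pull, same as pull0.
- stand: The fixed varnishing stand: wooden base 200 x 170 x 20 mm, 20 mm thick post, hook arm. Origin on the bench below the hook; x points from hook to post. To unhook, raise the bar 18 mm or more, then move the tray along -x by 45 mm to clear the tip: the arm lies inside the loop of tray, uprights and bar (85 mm clear below the bar), so not sideways. Hooking on is the reverse.
- stand_hook (a point): Where the bar's centre rests in the stand's hook, 240 mm above the bench. The hook is a steel strip 24 mm wide in y; its arm comes from a post 105 mm away at +x (neither is higher than the bar), passes under the bar and ends in an upturned lip on the -x side, tip 20 mm from this point and 11 mm above it. The bar has 3 mm play in x. Axes as the stand.
- dryer: The fixed grey drying unit: flat blower box 210 (x, from -85 to +125) x 400 (y) x 50 mm high, a grille on its +y half beneath its hook, the double control on its -y half. Origin on the bench, 105 mm in y from both hook and control; z up.
- dryer_hook (a point): Where the bar's centre must rest in the drying unit's hook, 240 mm above the bench. Same shape and size as the stand's hook: open at the lip on the -x side, post 105 mm away at +x. Axes as the drying unit.
- ring_center (a point): Centre of the outer ring, half-way up it: black knurled ring 56 mm across, 28 mm high, standing on the panel (panel 50 mm above the bench, this point 64, ring's top 78). The inner aluminium knob, 25 mm across, stands 18 mm above the ring's top (to 96 mm). The nearest side of the hung tray is 133 mm away. Axes as the drying unit.
- fan_ring (a joint): Angle of the outer ring, rad, growing clockwise seen from above; 0 is its stop (off), 1.3 is where its white pointer lines up with the black mark on the panel, which lies on the -x side of the ring; it could turn on to 2.0. It turns stiffly (0.06 N m) and stays where it is left.
- heat_knob (a joint): Angle of the inner knob, rad, growing clockwise; any setting from -1.5 to 1.5. It turns easily (0.015 N m) and independently of the ring. It must stay where it is.
- heat_tip (a point): Point on the rim of the inner knob at its pointer, 12.5 mm off its axis and 94 mm above the bench.
- tin: Bystander: closed varnish tin, 74 mm across, 85 mm high. Origin: centre of its underside.
- brush: Bystander: brush 200 mm long lying on the bench beyond the work. Its x runs along it.
- sander: Bystander: cork sanding block 55 x 110 x 35 mm high on the bench just in front (robot's side) of the stand. Origin: centre of its underside.
There are look-alikes about, which are no part of the job. What is shaped like the pull2 but purple is not meant.

How it is judged:
By the outcome, as a careful person would: the job done as asked, in the order asked, and still so for the second after the job is handed in, with the robot touching nothing.
It also fails if it takes over 58 s, if anything falls off the work surface, if the arm or the gripper's body presses on something with over 40 N, if the wrist force passes 120 N, or if a joint passes its speed limit or range.

## Working session

There is one attempt and no reset: what is moved stays moved. The work goes in short steps, Python scripts to look and compute and a tool call to move; the robot and the scene stay as the last step left them, time stands still between calls to the robot, and variables do not carry over. Pictures are saved under pics/ and viewed, at most 10 in all, crops included, and the job is handed in when it is done.

Besides the shell and the picture viewer there is one more tool, called after "Request:" as name(argument=value, ...) on one line, values as JSON. carry_out: Moves the arm, as the interface text tells. Its arguments: {"type":"object","properties":{"deltas":{"type":"array","items":{"type":"array","items":{"type":"number"}}}},"required":["deltas"]}

```bash
mkdir -p pics; python3 - <<'E'
from rig import *
import cv2,json
for n in("scene","top"):
    cv2.imwrite(f"pics/{n}0.png",grab_frame(n)[:,:,::-1]); print(n,calibration(n))
print(get_state())
E
```

```text
scene {'vfov': 51.87738913601151, 'cx': 285.1454662454401, 'cy': 209.83245477736583, 'position': array([0.95512481, 0.55024151, 0.8620384 ]), 'orientation': array([0.29072535, 0.12112698, 0.34360149, 0.8847288 ])}
top {'vfov': 55.80157046232071, 'cx': 275.4192128152871, 'cy': 211.84341923378216, 'position': array([0.48852702, 0.05963786, 1.13424643]), 'orientation': array([-0.69824597, -0.03607624,  0.02822127,  0.71439109])}
{'t': 0.1, 'qpos': array([ 1.2900188 ,  0.46831584, -0.01155292,  1.60350512,  0.00596077,
        1.07139296, -0.05629115]), 'joint_velocities': array([-0.00038777, -0.0028764 ,  0.00025446, -0.00358374, -0.00010846,
        0.0008477 , -0.00097928]), 'effort': array([ 8.85522313e-04, -5.33519232e+01,  2.15999340e-02, -2.51964748e+01,
        1.15291629e-02,  4.30556451e-03,  4.17985996e-05]), 'tool_pos': array([ 0.15290614, -0.63125918,  0.23042713]), 'orientation': array([-7.80156498e-04,  9.92947800e-01,  1.18549724e-01, -1.44900538e-04]), 'ft_force': array([ 0.19408753,  0.15718149, -0.07913008]), 'torque': array([ 0.00827661,  0.00942818, -0.00629975]), 'grip_force': 0.0, 'gripper_width': 1.0022125389726595}
```

View pics/scene0.png

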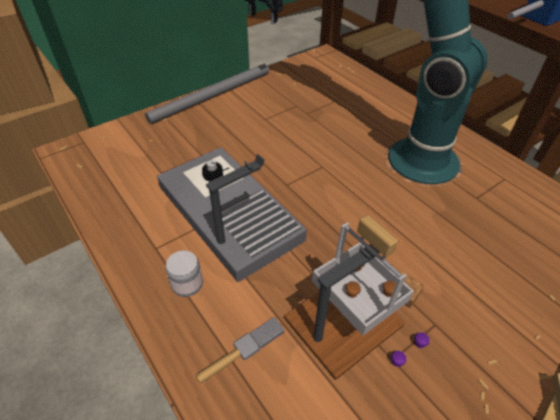

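View pics/top0.png

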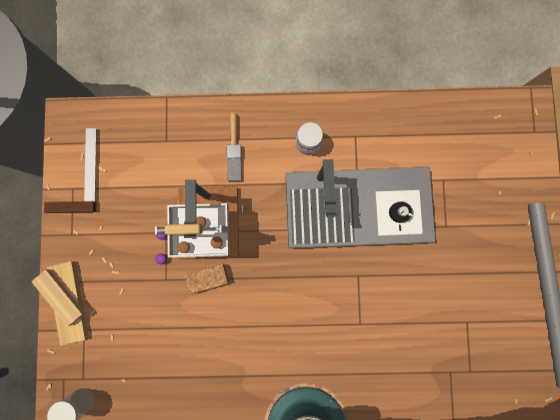

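```bash
cat > h.py <<'E'
from rig import *
import numpy as np,cv2
from scipy.spatial.transform import Rotation as R
def cam(n):
    c=calibration(n);f=210/np.tan(np.radians(c["vfov"]/2));q=c["orientation"]
    return c,f,R.from_quat([q[1],q[2],q[3],q[0]])
def ray(n,u,v):
    c,f,r=cam(n);d=r.apply([(u-c["cx"])/f,-(v-c["cy"])/f,-1]);return c["position"],d/np.linalg.norm(d)
def onz(n,u,v,z):
    p,d=ray(n,u,v);return p+d*(z-p[2])/d[2]
def proj(n,X):
    c,f,r=cam(n);x=r.inv().apply(np.array(X)-c["position"]);return c["cx"]+f*x[0]/-x[2],c["cy"]+f*x[1]/x[2]
def tri(a,b):
    (p,d),(q,e)=ray(*a),ray(*b)
    s=np.linalg.lstsq(np.c_[d,-e],q-p,rcond=None)[0]
    A,B=p+s[0]*d,q+s[1]*e;return (A+B)/2,np.linalg.norm(A-B)
def crop(im,u0,u1,v0,v1,k):
    o=cv2.resize(im[v0:v1,u0:u1],None,fx=k,fy=k,interpolation=cv2.INTER_CUBIC)
    st=10
    for u in range(-(-u0//st)*st,u1,st): cv2.line(o,(int((u-u0+.5)*k),0),(int((u-u0+.5)*k),5 if u%50 else 14),(0,255,255),1)
    for v in range(-(-v0//st)*st,v1,st): cv2.line(o,(0,int((v-v0+.5)*k)),(5 if v%50 else 14,int((v-v0+.5)*k)),(0,255,255),1)
    return o
def tile(path,parts):
    W=np.zeros((600,800,3),np.uint8);x=0
    for o in parts:
        h,w=o.shape[:2];W[:min(h,600),x:x+w]=o[:600,:800-x];x+=w+4
    cv2.imwrite(path,W)
E
python3 - <<'E'
from h import *
t=cv2.imread("pics/top0.png");s=cv2.imread("pics/scene0.png")
tile("pics/a.png",[crop(t,150,245,172,272,4.1),crop(t,283,440,155,250,2.5)])
tile("pics/b.png",[crop(s,280,420,215,375,3.2),crop(s,155,310,140,280,2.2)])
E
```

```text
(no output)
```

View pics/a.png

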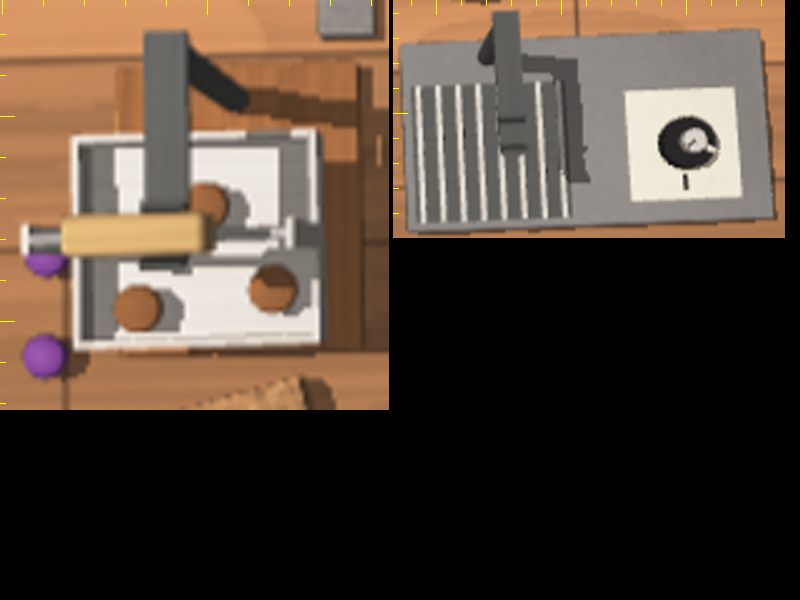

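View pics/b.png

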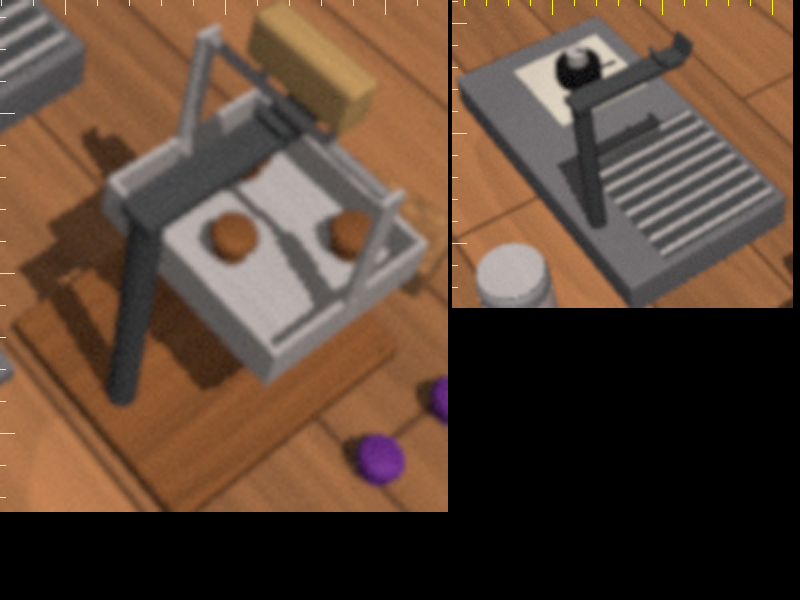

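```bash
python3 - <<'E'
from h import *
np.set_printoptions(precision=4,suppress=True)
t=cv2.imread("pics/top0.png")
A=lambda x,y:(150+x/4.1-.5,172+y/4.1-.5)
B=lambda x,y:(283+(x-394)/2.5-.5,155+y/2.5-.5)
S1=lambda x,y:(280+x/3.2-.5,215+y/3.2-.5)
S2=lambda x,y:(155+(x-452)/2.2-.5,140+y/2.2-.5)
T="top";S="scene"
hsv=cv2.cvtColor(t,cv2.COLOR_BGR2HSV)
# handle
r=hsv[222:236,163:204]; m=np.zeros(t.shape[:2],np.uint8)
m[220:238,160:206]=((hsv[220:238,160:206,1]>70)&(hsv[220:238,160:206,0]>14)&(hsv[220:238,160:206,0]<28)&(hsv[220:238,160:206,2]>140))*255
pts=np.argwhere(m)[:,::-1]; print("handle px",pts.min(0),pts.max(0),len(pts))
W=np.array([onz(T,u,v,.30)[:2] for u,v in pts]);print("handle rect",cv2.minAreaRect(W.astype(np.float32)*1000),W.mean(0))
print("handle hand",onz(T,*A(134,234.5),.30))
# tray rim corners z=.145
for c in [(72,137),(317,130),(322,342),(76,350)]: print("rim",onz(T,*A(*c),.145))
for c in [(145,32),(188,32),(145,205),(188,205)]: print("standarm",onz(T,*A(*c),.236))
for c in [(142,268),(190,268)]: print("standtip",onz(T,*A(*c),.251))
# dryer
C=np.array([onz(T,*B(*c),.05) for c in [(402,45),(759,30),(773,217),(408,228)]]);print("box",C)
for c in [(625,91),(734,87),(741,197),(632,201)]: print("panel",onz(T,*B(*c),.05))
for c in [(494,12),(519,12),(499,152),(526,152)]: print("dryarm",onz(T,*B(*c),.25 if c[1]>100 else .236))
print("knob",onz(T,*B(694,139),.096),"mark",onz(T,*B(685,182),.05))
print("knob tri",tri((T,*B(694,139)),(S,*S2(577,58))))
# scene dryer box corners z=.05
for c in [(459,80),(598,17),(785,195),(632,290)]: print("sbox",onz(S,*S2(*c),.05))
for c in [(250,48),(262,5),(376,82),(357,105)]: print("shandle top",onz(S,*S1(*c),.30))
E
```

```text
handle px [165 224] [198 234] 346
handle rect ((533.0408935546875, 267.06317138671875), (70.20999145507812, 21.11466407775879), 88.69759368896484) [0.5337 0.2672]
handle hand [0.5336 0.2656 0.3   ]
rim [0.6028 0.3419 0.145 ]
rim [0.6035 0.1913 0.145 ]
rim [0.4742 0.1897 0.145 ]
rim [0.4727 0.3392 0.145 ]
standarm [0.6505 0.2751 0.236 ]
standarm [0.6499 0.2509 0.236 ]
standarm [0.5533 0.2752 0.236 ]
standarm [0.5528 0.2513 0.236 ]
standtip [0.518  0.2733 0.251 ]
standtip [0.5174 0.2472 0.251 ]
box [[ 0.6963  0.0397  0.05  ]
 [ 0.7034 -0.3548  0.05  ]
 [ 0.4972 -0.3582  0.05  ]
 [ 0.4942  0.0381  0.05  ]]
panel [ 0.639  -0.2042  0.05  ]
panel [ 0.6405 -0.3238  0.05  ]
panel [ 0.5197 -0.3248  0.05  ]
panel [ 0.518  -0.2064  0.05  ]
dryarm [ 0.6893 -0.0422  0.236 ]
dryarm [ 0.6887 -0.0651  0.236 ]
dryarm [ 0.559  -0.0409  0.25  ]
dryarm [ 0.5584 -0.0649  0.25  ]
knob [ 0.5802 -0.2628  0.096 ] mark [ 0.5374 -0.2649  0.05  ]
knob tri (array([ 0.5811, -0.2666,  0.0832]), np.float64(0.0005484307570877945))
sbox [ 0.7047 -0.3511  0.05  ]
sbox [ 0.5006 -0.3565  0.05  ]
sbox [0.4927 0.0352 0.05  ]
sbox [0.6996 0.0428 0.05  ]
shandle top [0.5654 0.2481 0.3   ]
shandle top [0.5388 0.2294 0.3   ]
shandle top [0.528 0.304 0.3  ]
shandle top [0.5472 0.3088 0.3   ]
```

Request:
carry_out(deltas=[[0,0,-1.42,0,0,-6.37,-1],[0,0,-1.42,0,0,-6.37,-1],[0,0,-1.42,0,0,-6.37,-1],[0,0,-1.42,0,0,-6.37,-1],[0,0,-1.42,0,0,-6.37,-1],[0,0,-1.42,0,0,-6.37,-1],[0,0,-1.42,0,0,-6.37,-1],[0,0,-1.42,0,0,-6.37,-1],[0,0,-1.42,0,0,-6.37,-1],[0,0,-1.42,0,0,-6.37,-1],[0,0,-1.42,0,0,-6.37,-1],[0,0,-1.42,0,0,-6.37,-1]])

```text
t: 1.1
tool_pos: [0.153, -0.6315, 0.4018]
orientation: [-0.0, 0.705, 0.709, 0.0]
ft_force: [-0.1, 0.4, 0.7]
gripper_width: 1.007
grip_force: 0.0
```

Request:
carry_out(deltas=[[2.6,2.6,0,0,0,0,-1],[2.6,2.6,0,0,0,0,-1],[2.6,2.6,0,0,0,0,-1],[2.6,2.6,0,0,0,0,-1],[2.6,2.6,0,0,0,0,-1],[2.6,2.6,0,0,0,0,-1],[2.6,2.6,0,0,0,0,-1],[2.6,2.6,0,0,0,0,-1],[2.6,2.6,0,0,0,0,-1],[2.6,2.6,0,0,0,0,-1],[2.6,2.6,0,0,0,0,-1],[2.6,2.6,0,0,0,0,-1]])

```text
t: 2.1
tool_pos: [0.4655, -0.3179, 0.4014]
orientation: [-0.0, 0.707, 0.707, -0.0]
ft_force: [0.8, -0.8, -0.2]
gripper_width: 0.999
grip_force: 0.0
```

Request:
carry_out(deltas=[[3.5,0.5,0,0,0,0,-1],[3.5,0.5,0,0,0,0,-1],[3.5,0.5,0,0,0,0,-1],[3.5,0.5,0,0,0,0,-1],[3.5,0.5,0,0,0,0,-1],[3.5,0.5,0,0,0,0,-1],[3.5,0.5,0,0,0,0,-1],[3.5,0.5,0,0,0,0,-1],[3.5,0.5,0,0,0,0,-1],[3.5,0.5,0,0,0,0,-1],[3.5,0.5,0,0,0,0,-1],[3.5,0.5,0,0,0,0,-1]])

```text
t: 3.1
tool_pos: [0.524, 0.1022, 0.4015]
orientation: [0.0, 0.707, 0.707, -0.0]
ft_force: [1.5, -0.2, -0.1]
gripper_width: 1.0
grip_force: 0.0
```

Request:
carry_out(deltas=[[2.7,0.2,0,0,0,0,-1],[2.7,0.2,0,0,0,0,-1],[2.7,0.2,0,0,0,0,-1],[2.7,0.2,0,0,0,0,-1],[2.7,0.2,0,0,0,0,-1],[2.7,0.2,0,0,0,0,-1],[0,0,1.5,0,0,0,-1],[0,0,1.5,0,0,0,-1],[0,0,1.5,0,0,0,-1],[0,0,1.5,0,0,0,-1],[0,0,0,0,0,0,-1]])

```text
t: 4.02
tool_pos: [0.5349, 0.2615, 0.3381]
orientation: [-0.001, 0.707, 0.708, -0.003]
ft_force: [-0.9, -0.7, -0.1]
gripper_width: 1.0
grip_force: 0.0
```

```bash
python3 - <<'E'
from h import *
s=grab_frame("scene")[:,:,::-1];print(get_state()["tool_pos"])
cv2.imwrite("pics/s1.png",s);tile("pics/s1c.png",[crop(s,260,440,140,330,3.1)])
E
```

```text
[0.5354796  0.26191901 0.33995841]
```

View pics/s1c.png

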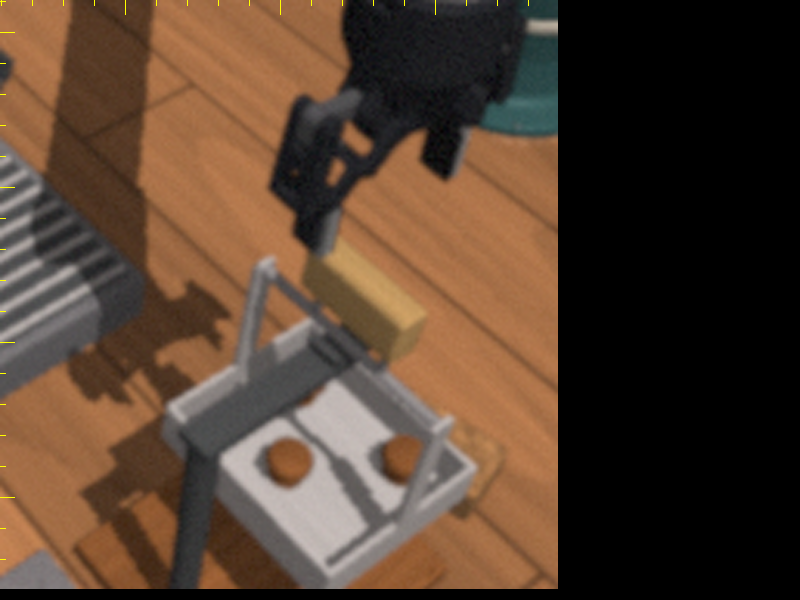

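```bash
python3 - <<'E'
from h import *
for x in(.5336,.538):
  for sx,sy in((-1,-1),(-1,1),(1,1),(1,-1)):
    for z in (.3,.264):
      u,v=proj("scene",(x+sx*.011,.2655+sy*.0375,z)); print(x,sx,sy,z,round((u-260+.5)*3.1),round((v-140+.5)*3.1))
E
```

```text
0.5336 -1 -1 0.3 335 223
0.5336 -1 -1 0.264 325 265
0.5336 -1 1 0.3 432 306
0.5336 -1 1 0.264 418 347
0.5336 1 1 0.3 403 325
0.5336 1 1 0.264 391 365
0.5336 1 -1 0.3 307 240
0.5336 1 -1 0.264 298 281
0.538 -1 -1 0.3 329 227
0.538 -1 -1 0.264 320 268
0.538 -1 1 0.3 426 310
0.538 -1 1 0.264 413 350
0.538 1 1 0.3 397 329
0.538 1 1 0.264 385 369
0.538 1 -1 0.3 301 244
0.538 1 -1 0.264 293 285
```

Request:
carry_out(deltas=[[0.2,0,1.0,0,0,0,-1],[0.1,0,1.1,0,0,0,-1],[0,0,1.1,0,0,0,-1],[0,0,1.1,0,0,0,-1],[0,0,1.1,0,0,0,-1],[0,0,1.1,0,0,0,-1],[0,0,1.0,0,0,0,-1],[0,0,0,0,0,0,-1],[0,0,0,0,0,0,0],[0,0,0,0,0,0,0.2],[0,0,0,0,0,0,0.3],[0,0,0,0,0,0,0.35]])

```text
t: 5.07
tool_pos: [0.5364, 0.2659, 0.2673]
orientation: [0.0, 0.707, 0.707, 0.001]
ft_force: [-0.3, -0.1, 0.2]
gripper_width: 0.453
grip_force: 0.0
```

Request:
carry_out(deltas=[[0,0,0,0,0,0,0.4],[0,0,0,0,0,0,0.45],[0,0,0,0,0,0,0.5],[0,0,0,0,0,0,0.6],[0,0,0,0,0,0,0.8],[0,0,0,0,0,0,1],[0,0,0,0,0,0,1],[0,0,0,0,0,0,1]])

```text
t: 5.73
tool_pos: [0.536, 0.2659, 0.2671]
orientation: [0.0, 0.707, 0.708, 0.0]
ft_force: [-2.9, -0.7, 5.8]
gripper_width: 0.248
grip_force: 59.0
```

Request:
carry_out(deltas=[[0,0,-0.1,0,0,0,1],[0,0,-0.2,0,0,0,1],[0,0,-0.3,0,0,0,1],[0,0,-0.4,0,0,0,1],[0,0,-0.5,0,0,0,1],[0,0,-0.5,0,0,0,1],[0,0,-0.5,0,0,0,1],[0,0,-0.4,0,0,0,1],[0,0,-0.2,0,0,0,1],[0,0,-0.1,0,0,0,1],[0,0,0,0,0,0,1]])

```text
t: 6.65
tool_pos: [0.5362, 0.2657, 0.2989]
orientation: [0.0, 0.707, 0.707, 0.0]
ft_force: [-0.1, 0.0, -4.3]
gripper_width: 0.242
grip_force: 58.8
```

```bash
python3 - <<'E'
from h import *
s=grab_frame("scene")[:,:,::-1];t=grab_frame("top")[:,:,::-1];print(get_state()["tool_pos"],get_state()["ft_force"],get_state()["torque"])
cv2.imwrite("pics/s2.png",s);tile("pics/s2c.png",[crop(s,280,430,170,350,2.8),crop(t,140,250,170,280,3.4)])
E
```

```text
[0.53605295 0.26554207 0.29846088] [ 0.5363505   0.6305288  -3.93354142] [ 0.04425462 -0.02774787 -0.00179938]
```

View pics/s2c.png

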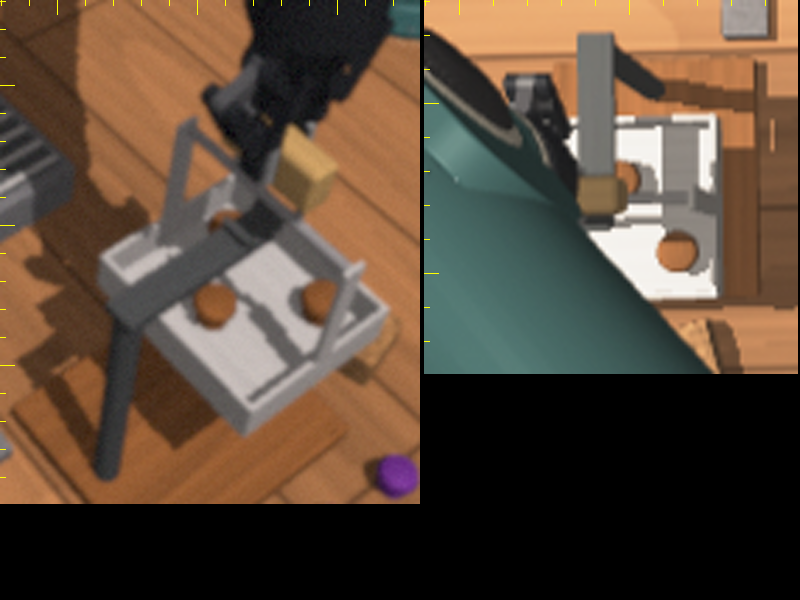

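Request:
carry_out(deltas=[[0,-0.1,0,0,0,0,1],[0,-0.3,0,0,0,0,1],[0,-0.5,0,0,0,0,1],[0,-0.7,0,0,0,0,1],[0,-0.8,0,0,0,0,1],[0,-0.8,0,0,0,0,1],[0,-0.8,0,0,0,0,1],[0,-0.8,0,0,0,0,1],[0,-0.6,0,0,0,0,1],[0,-0.4,0,0,0,0,1],[0,-0.2,0,0,0,0,1],[0,0,0,0,0,0,1]])

```text
t: 7.75
tool_pos: [0.4758, 0.2657, 0.2988]
orientation: [0.0, 0.707, 0.708, 0.0]
ft_force: [0.6, 0.4, -3.8]
gripper_width: 0.245
grip_force: 58.8
```

Request:
carry_out(deltas=[[-0.2,0,0,0,0,0,1],[-0.5,0,0,0,0,0,1],[-0.9,0,0,0,0,0,1],[-1.2,0,0,0,0,0,1],[-1.4,0,0,0,0,0,1],[-1.5,0,0,0,0,0,1],[-1.5,0,0,0,0,0,1],[-1.5,0,0,0,0,0,1],[-1.5,0,0,0,0,0,1],[-1.5,0,0,0,0,0,1],[-1.5,0,0,0,0,0,1],[-1.5,0,0,0,0,0,1]])

```text
t: 8.75
tool_pos: [0.4763, 0.1168, 0.2986]
orientation: [0.0, 0.707, 0.707, -0.0]
ft_force: [0.5, 0.1, -3.9]
gripper_width: 0.25
grip_force: 58.9
```

Request:
carry_out(deltas=[[-1.5,0,0,0,0,0,1],[-1.5,0,0,0,0,0,1],[-1.5,0,0,0,0,0,1],[-1.5,0,0,0,0,0,1],[-1.5,0,0,0,0,0,1],[-1.5,0,0,0,0,0,1],[-1.5,0,0,0,0,0,1],[-1.5,0,0,0,0,0.3,1],[-1.3,0,0,0,0,0,1],[-1.0,0,0,0,0,0,1],[-0.7,0,0,0,0,-0.3,1],[-0.4,0,0,0,0,0,1]])

```text
t: 9.75
tool_pos: [0.4762, -0.0366, 0.2986]
orientation: [0.0, 0.707, 0.707, -0.0]
ft_force: [-0.6, -0.3, -3.5]
gripper_width: 0.25
grip_force: 58.8
```

Request:
carry_out(deltas=[[-0.4,0,0,0,0,-0.4,1],[-0.5,0,0,0,0,-0.4,1],[-0.4,0,0,0,0,0,1],[-0.3,0.1,0,0,0,0,1],[0,0.3,0,0,0,0,1],[0,0.6,0,0,0,0,1],[0,0.9,0,0,0,0,1],[0,1.0,0,0,0,0,1],[0,1.0,0,0,0,0,1],[0,1.0,0,0,0,0,1],[0,0.9,0,0,0,0,1],[0,0.7,0,0,0,0,1]])

```text
t: 10.75
tool_pos: [0.5427, -0.0502, 0.2984]
orientation: [-0.0, 0.702, 0.712, 0.0]
ft_force: [0.2, 0.2, -4.0]
gripper_width: 0.245
grip_force: 58.9
```

Request:
carry_out(deltas=[[0,0.7,0,0,0,0,1],[0,0.7,0,0,0,0,1],[0,0.6,0,0,0,0,1],[0,0.5,0,0,0,0,1],[0,0.4,0,0,0,0,1],[0,0.3,0,0,0,0,1],[0,0.2,0,0,0,0,1],[0,0.1,0,0,0,0,1],[0,0,0,0,0,0,1],[0,0,0,0,0,0,1]])

```text
t: 11.58
tool_pos: [0.5763, -0.0499, 0.2987]
orientation: [-0.0, 0.702, 0.712, -0.0]
ft_force: [0.5, 1.1, -4.4]
gripper_width: 0.249
grip_force: 58.9
```

```bash
python3 - <<'E'
from h import *
s=grab_frame("scene")[:,:,::-1];t=grab_frame("top")[:,:,::-1];print(get_state()["tool_pos"],get_state()["ft_force"])
cv2.imwrite("pics/s3.png",s);cv2.imwrite("pics/t3.png",t);tile("pics/s3c.png",[crop(s,160,320,120,290,3.3),crop(t,285,385,150,270,2.6)])
E
```

```text
[ 0.57623517 -0.04991333  0.2987105 ] [-0.78651872 -0.08730922 -4.61915391]
```

View pics/s3c.png

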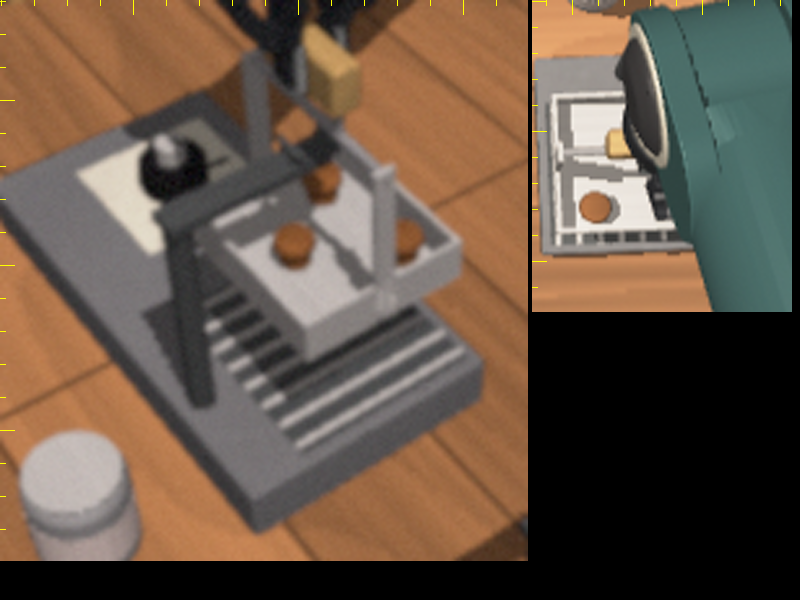

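```bash
python3 - <<'E'
from h import *
a=onz("scene",280+231/2.8-.5,170+233/2.8-.5,.236);b=onz("scene",160+293/3.3-.5,120+153/3.3-.5,.236)
print(a,b,b-a)
# arm end corner (lip tip right end)
a=onz("scene",280+283/2.8-.5,170+222/2.8-.5,.245);b=onz("scene",160+340/3.3-.5,120+146/3.3-.5,.245)
print(a,b,b-a)
s=cv2.imread("pics/s2.png");s3=cv2.imread("pics/s3.png")
tile("pics/c.png",[crop(s,335,395,215,280,6.6),crop(s3,225,285,130,195,6.6)])
E
```

```text
[0.55256704 0.25882179 0.236     ] [ 0.58928141 -0.05934354  0.236     ] [ 0.03671437 -0.31816533  0.        ]
[0.5250491  0.27634934 0.245     ] [ 0.56587876 -0.03840354  0.245     ] [ 0.04082966 -0.31475288  0.        ]
```

View pics/c.png

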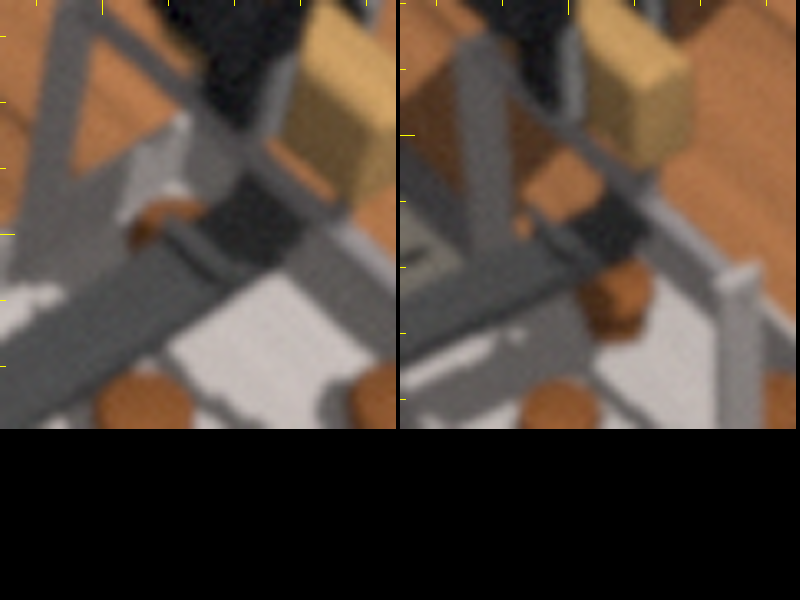

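Request:
carry_out(deltas=[[-0.1,0,0.1,0,0,0,1],[0,0,0.2,0,0,0,1],[0,0,0.3,0,0,0,1],[0,0,0.4,0,0,0,1],[0,0,0.4,0,0,0,1],[0,0,0.4,0,0,0,1],[0,0,0.3,0,0,0,1],[0,0,0.2,0,0,0,1],[0,0,0.1,0,0,0,1],[0,0,0,0,0,0,1]])

```text
t: 12.52
tool_pos: [0.5764, -0.0509, 0.2744]
orientation: [-0.0, 0.702, 0.712, -0.0]
ft_force: [-0.9, 0.2, -3.2]
gripper_width: 0.245
grip_force: 58.9
```

Request:
carry_out(deltas=[[0,0,0.1,0,0,0,1],[0,0,0.1,0,0,0,1],[0,0,0.1,0,0,0,1],[0,0,0.1,0,0,0,1],[0,0,0,0,0,0,1]])

```text
t: 12.93
tool_pos: [0.5763, -0.0509, 0.2704]
orientation: [-0.0, 0.702, 0.712, -0.0]
ft_force: [0.1, -0.0, -4.2]
gripper_width: 0.252
grip_force: 58.9
```

Request:
carry_out(deltas=[[0,0,0.1,0,0,0,1],[0,0,0.1,0,0,0,1],[0,0,0.1,0,0,0,1],[0,0,0,0,0,0,1]])

```text
t: 13.27
tool_pos: [0.5763, -0.0509, 0.2674]
orientation: [-0.0, 0.702, 0.712, -0.0]
ft_force: [0.6, 0.1, -3.5]
gripper_width: 0.254
grip_force: 58.9
```

Request:
carry_out(deltas=[[0,0,0.1,0,0,0,1],[0,0,0,0,0,0,1]])

```text
t: 13.43
tool_pos: [0.5764, -0.0509, 0.2672]
orientation: [0.0, 0.702, 0.712, -0.0]
ft_force: [-1.7, -0.2, -0.3]
gripper_width: 0.252
grip_force: 59.5
```

Request:
carry_out(deltas=[[0,0,0.1,0,0,0,1],[0,0,0,0,0,0,1]])

```text
t: 13.6
tool_pos: [0.5765, -0.0508, 0.2671]
orientation: [0.0, 0.702, 0.712, -0.0]
ft_force: [-3.4, 0.0, 6.3]
gripper_width: 0.253
grip_force: 60.3
```

Request:
carry_out(deltas=[[0,0,-0.1,0,0,0,1],[0,0,0,0,0,0,0.5],[0,0,0,0,0,0,0.45],[0,0,0,0,0,0,0.4],[0,0,0,0,0,0,0.35],[0,0,0,0,0,0,0.2],[0,0,0,0,0,0,0],[0,0,0,0,0,0,-0.3],[0,0,0,0,0,0,-0.6],[0,0,0,0,0,0,-0.6]])

```text
t: 14.43
tool_pos: [0.5765, -0.0509, 0.2666]
orientation: [-0.0, 0.702, 0.712, 0.0]
ft_force: [-0.2, 0.7, 0.1]
gripper_width: 0.799
grip_force: 0.0
```

Request:
carry_out(deltas=[[0,0,-0.5,0,0,0,-0.6],[0,0,-1,0,0,0,-0.6],[0,0,-1,0,0,0,-0.6],[0,0,-1.5,0,0,0,-0.6],[0,0,-1.5,0,0,0,-0.6],[0,0,-1.5,0,0,0,-0.6],[0,0,-1.5,0,0,0,-0.6],[0,0,-1,0,0,0,-0.6],[0,0,-1,0,0,0,-0.6]])

```text
t: 15.18
tool_pos: [0.5766, -0.0507, 0.3734]
orientation: [0.001, 0.702, 0.712, 0.0]
ft_force: [-0.1, -0.0, 1.1]
gripper_width: 0.797
grip_force: 0.0
```

Request:
carry_out(deltas=[[-1,0,0,0,0,0,-1],[-2,0,0,0,0,0,-1],[-2.5,0,0,0,0,0,-1],[-2.5,0,0,0,0,0,-1],[-2.5,0,0,0,0,0,-1],[-2.5,0,0,0,0,0,-1],[-2.5,0,0,0,0,0,-1],[-2.5,0,0,0,0,0,-1],[-2.2,0,0,0,0,0,-1],[-1,0,0,0,0,0,-1],[0,0,0,0,0,0,-1]])

```text
t: 16.1
tool_pos: [0.5786, -0.2666, 0.3703]
orientation: [-0.001, 0.704, 0.711, -0.001]
ft_force: [-0.8, 0.3, 0.6]
gripper_width: 0.997
grip_force: 0.0
```

Request:
carry_out(deltas=[[0,0,2,0,0,0,-1],[0,0,3,0,0,0,-1],[0,0,3,0,0,0,-1],[0,0,3,0,0,0,-1],[0,0,3,0,0,0,-1],[0,0,3,0,0,0,-1],[0,0,3,0,0,0,-1],[0,0,2,0,0,0,-1],[0,0,1,0,0,0,-1],[0,0,0,0,0,0,-1]])

```text
t: 16.93
tool_pos: [0.5784, -0.2609, 0.1393]
orientation: [-0.002, 0.701, 0.713, -0.0]
ft_force: [-0.8, 0.5, 0.8]
gripper_width: 0.997
grip_force: 0.0
```

```bash
python3 - <<'E'
from h import *
s=grab_frame("scene")[:,:,::-1];t=grab_frame("top")[:,:,::-1];print(get_state()["tool_pos"],get_state()["ft_force"])
cv2.imwrite("pics/s4.png",s);cv2.imwrite("pics/t4.png",t);tile("pics/s4c.png",[crop(s,150,320,80,290,2.85),crop(t,285,440,130,270,2)])
t0=cv2.imread("pics/top0.png");g=t0.max(2);m=(g<45).astype(np.uint8);m[:190]=0;m[:,:380]=0;m[235:]=0;m[:,430:]=0
c=max(cv2.findContours(m,cv2.RETR_EXTERNAL,cv2.CHAIN_APPROX_NONE)[0],key=cv2.contourArea);(u,v),r=cv2.minEnclosingCircle(c);print(u,v,r,onz("top",u,v,.074),onz("top",388.5+0,0,.05)[0])
E
```

```text
[ 0.5804425  -0.26201679  0.14265087] [0.10952519 0.08071824 0.64514655]
399.7727355957031 211.43182373046875 10.78779411315918 [ 0.57868793 -0.26220536  0.074     ] 1.1914139431315836
```

View pics/s4c.png

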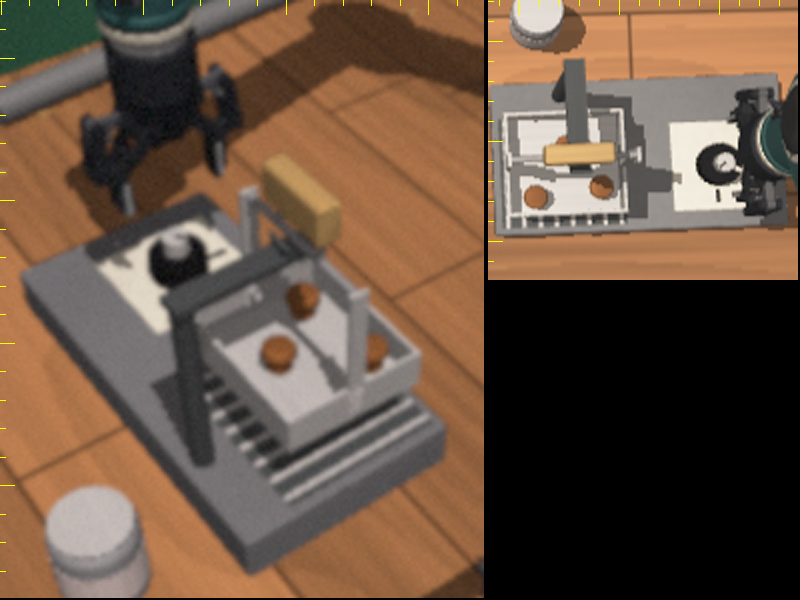

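Request:
carry_out(deltas=[[0,0,1,0,0,0,-1],[0,0,1.5,0,0,0,-1],[0,0,1.5,0,0,0,-1],[0,0,1.5,0,0,0,-1],[0,0,1.2,0,0,0,-1],[0,0,1.0,0,0,0,-1],[0,0,0.8,0,0,0,-1],[0,0,0.5,0,0,0,-1],[0,0,0.2,0,0,0,-1],[0,0,0,0,0,0,-0.6],[0,0,0,0,0,0,-0.5],[0,0,0,0,0,0,-0.45]])

```text
t: 18.03
tool_pos: [0.5801, -0.263, 0.0504]
orientation: [0.001, 0.702, 0.712, 0.0]
ft_force: [0.5, 0.1, -0.4]
gripper_width: 0.724
grip_force: 0.0
```

Request:
carry_out(deltas=[[0,0,0,0,0,0,-0.4],[0,0,0,0,0,0,-0.36],[0,0,0,0,0,0,-0.33],[0,0,0,0,0,0,-0.33]])

```text
t: 18.37
tool_pos: [0.5797, -0.263, 0.0499]
orientation: [0.0, 0.702, 0.712, 0.0]
ft_force: [-0.1, -0.0, 0.5]
gripper_width: 0.662
grip_force: 0.0
```

Request:
carry_out(deltas=[[0,0,0,0,0,0,-0.3],[0,0,0,0,0,0,-0.28],[0,0,0,0,0,0,-0.25],[0,0,0,0,0,0,-0.25]])

```text
t: 18.7
tool_pos: [0.5795, -0.2629, 0.0503]
orientation: [-0.0, 0.702, 0.712, -0.0]
ft_force: [-4.0, 0.9, 6.3]
gripper_width: 0.639
grip_force: 59.7
```

Request:
carry_out(deltas=[[0,0,0,0,0,1.5,0],[0,0,0,0,0,3,0],[0,0,0,0,0,4,0],[0,0,0,0,0,4,0],[0,0,0,0,0,4,0],[0,0,0,0,0,4,0],[0,0,0,0,0,4,0],[0,0,0,0,0,4,0],[0,0,0,0,0,4,0],[0,0,0,0,0,3,0],[0,0,0,0,0,1.5,0],[0,0,0,0,0,0,0]])

```text
t: 19.7
tool_pos: [0.5815, -0.2636, 0.0504]
orientation: [0.002, 0.892, 0.453, 0.001]
ft_force: [4.4, -2.5, -0.1]
gripper_width: 0.636
grip_force: 63.2
```

Request:
carry_out(deltas=[[0,0,0,0,0,1.5,0],[0,0,0,0,0,3,0],[0,0,0,0,0,4,0],[0,0,0,0,0,4,0],[0,0,0,0,0,4,0],[0,0,0,0,0,4,0],[0,0,0,0,0,4,0],[0,0,0,0,0,4,0],[0,0,0,0,0,4,0],[0,0,0,0,0,3,0],[0,0,0,0,0,1.5,0],[0,0,0,0,0,0.5,0]])

```text
t: 20.7
tool_pos: [0.5829, -0.2654, 0.0504]
orientation: [0.003, 0.99, 0.142, 0.003]
ft_force: [9.3, -6.9, -4.3]
gripper_width: 0.635
grip_force: 64.0
```

Request:
carry_out(deltas=[[0,0,0,0,0,0,0],[0,0,0,0,0,0,-0.3],[0,0,0,0,0,0,-0.4],[0,0,0,0,0,0,-0.6],[0,0,0,0,0,0,-1],[0,0,0,0,0,0,-1],[0,0,-0.5,0,0,0,-1],[0,0,-1.5,0,0,0,-1],[0,0,-2.5,0,0,0,-1],[0,0,-3,0,0,0,-1],[0,0,-3,0,0,0,-1],[0,0,-3,0,0,0,-1]])

```text
t: 21.7
tool_pos: [0.5792, -0.2624, 0.1862]
orientation: [-0.0, 0.99, 0.143, -0.0]
ft_force: [0.2, 0.6, -0.4]
gripper_width: 1.004
grip_force: 0.0
```

Request:
carry_out(deltas=[[0,0,-3,0,0,0,-1],[0,0,-3,0,0,0,-1],[-1,-1,-3,0,0,0,-1],[-2,-2,-3,0,0,0,-1],[-3,-3,0,0,0,0,-1],[-3,-3,0,0,0,0,-1],[-3,-3,0,0,0,0,-1],[-3,-3,0,0,0,0,-1],[-2,-2,0,0,0,0,-1],[0,0,0,0,0,0,-1]])

```text
t: 22.53
tool_pos: [0.3665, -0.1465, 0.3048]
orientation: [0.0, 0.99, 0.143, -0.001]
ft_force: [0.1, -0.0, -0.7]
gripper_width: 0.999
grip_force: 0.0
```

```bash
python3 - <<'E'
from h import *
st=get_state();print(st["t"],st["tool_pos"],st["orientation"])
s=grab_frame("scene")[:,:,::-1];t=grab_frame("top")[:,:,::-1]
cv2.imwrite("pics/s5.png",s);cv2.imwrite("pics/t5.png",t)
t0=cv2.imread("pics/top0.png");s0=cv2.imread("pics/scene0.png")
a=np.vstack([crop(x,380,425,190,235,5.5) for x in(t0,t)]);b=np.vstack([crop(x,190,240,148,193,5.5) for x in(s0,s)])
tile("pics/f.png",[a,b,crop(t,285,375,150,260,2.5)])
E
```

```text
22.5333 [ 0.36649903 -0.14647803  0.3047761 ] [ 1.81642077e-04  9.89719863e-01  1.43014306e-01 -1.21174548e-03]
```

View pics/f.png

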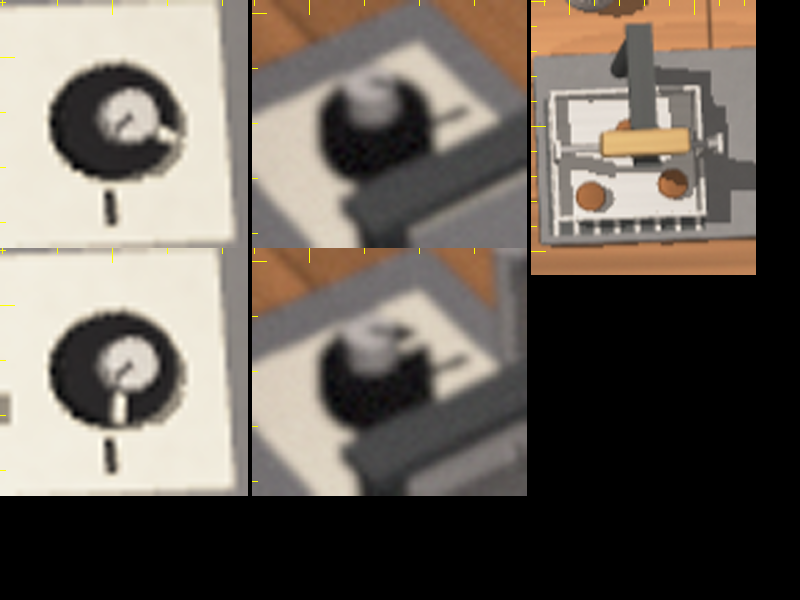

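```bash
python3 - <<'E'
from h import *
P=lambda x,y,z:onz("top",380+x/5.5-.5,190+(y-248)/5.5-.5,z)[:2]
k=P(129,363,.096)
pa,pb=P(121,392,.078),P(118,424,.078);ma,mb=P(108,440,.05),P(112,471,.05)
print("knob",k,"pointer",pa,pb,"mark",ma,mb)
an=lambda d:np.degrees(np.arctan2(d[1],d[0]))
for c in (k,np.array([.5795,-.2626]),np.array([.5787,-.2622])):
    print(an((pa+pb)/2-c),an((ma+mb)/2-c), "old pointer",an(P(168,134+248,.078)-c))
print(an(pb-pa),an(mb-ma))
E
```

```text
knob [ 0.57931051 -0.26396455] pointer [ 0.56689048 -0.26499511] [ 0.55142169 -0.26275931] mark [ 0.54526181 -0.26596278] [ 0.52986023 -0.26715968]
179.7516916584319 -176.4409874355802 old pointer -108.68814747641811
-176.40763558901148 -174.60429791300706 old pointer -108.13347705069087
-175.09504048322893 -173.94856031506296 old pointer -106.23935561826544
171.77563292307948 -175.55630879004465
```

```bash
python3 - <<'E'
from h import *
t=np.mean([cv2.cvtColor(grab_frame("top"),cv2.COLOR_RGB2GRAY).astype(float) for _ in range(6)],0)
s=np.mean([cv2.cvtColor(grab_frame("scene"),cv2.COLOR_RGB2GRAY).astype(float) for _ in range(6)],0)
print(t[200:234,388:414].astype(int)) if 0 else None
np.set_printoptions(linewidth=200)
print(t[212:231,394:410].astype(int))
an=lambda d:np.degrees(np.arctan2(d[1],d[0]))
# per-row centroids of pointer (bright on dark) and mark (dark on bright)
for v in range(216,221):
    w=np.clip(t[v,397:407]-60,0,None);u=(w*np.arange(397,407)).sum()/w.sum();print("ptr",v,u,onz("top",u,v,.078)[:2])
for v in range(224,230):
    w=np.clip(190-t[v,394:406],0,None);u=(w*np.arange(394,406)).sum()/max(w.sum(),1);print("mark",v,u,onz("top",u,v,.05)[:2],w.sum())
# knob top centroid, old image without pointer near; ring outline top rim projected for candidate centres
g=cv2.cvtColor(cv2.imread("pics/top0.png"),cv2.COLOR_BGR2GRAY)
print(g[200:224,386:416])
E
```

```text
[[ 41  41  42  68 124 139 189 140 113 185 204 216 216 210 133  35]
 [ 41  41  40  48  98 123 174 119 193 216 215 214 215 184  75  38]
 [ 41  41  41  42  64 114 140 146 220 217 216 211 160 108  28  39]
 [ 41  41  41  41  44  74  82 110 153 156 149 144  76  28  36  39]
 [ 41  41  41  42  41  41  75 171 126  67  54  53  35  36  39  39]
 [ 41  41  41  41  41  46 110 228 217  39  35  36  39  39  39  41]
 [ 37  41  42  41  41  48 121 235 214  39  39  39  39  39  40  64]
 [ 28  30  40  41  41  53 134 235 195  39  39  38  39  39  45 106]
 [ 26  26  29  33  40  55 140 235 195  39  39  39  40  77 119 133]
 [160  67  26  29  33  43 111 191 160  40  75  77 119 126 140 150]
 [227 214 167 162  93  72  86 110 124 120 126 137 220 219 219 221]
 [237 236 228 227 217 215 216 216 218 220 220 222 236 236 236 235]
 [237 237 237 236 234 168 184 236 236 236 235 236 236 236 236 235]
 [237 237 237 236 233  49 104 236 235 235 235 235 236 235 235 234]
 [236 237 236 236 233  79  83 221 236 234 235 236 236 235 234 233]
 [236 236 236 236 232  90  76 207 235 234 235 236 236 235 234 233]
 [236 235 235 236 233  88  7
[... 3107 characters left out ...]
 40  41  39  39  41  40  40  38  38  38  39  38  38  40  63 118 137 149 231 232 232]
 [232 232 232 233 231 175 110  25  27  31  39  41  41  40  39  39  37  39  38  39  39  38  44 103 136 145 217 231 232 232]
 [233 232 233 233 232 223 209  46  26  25  29  34  39  41  40  40  39  38  38  40  39  74 115 129 146 217 232 231 231 231]
 [233 233 233 233 233 233 231 208 201  66  23  27  29  31  32  33  33  38  73  76 116 122 136 146 217 233 232 231 231 231]
 [233 234 234 233 234 233 233 233 232 209 163 158  91  70  69  72  96 117 122 134 215 216 215 217 232 232 232 232 232 232]
 [234 234 234 234 234 235 234 234 234 233 224 224 213 210 211 212 214 216 216 218 233 233 233 232 232 232 232 232 233 233]]
```

Request:
carry_out(deltas=[[1.0,1.0,0,0,0,0,-1],[2.0,2.0,0,0,0,0,-1],[2.4,2.4,0,0,0,0,-1],[2.4,2.5,0,0,0,0,-1],[2.4,2.5,0,0,0,0,-1],[2.4,2.5,0,0,0,0,-1],[2.0,2.0,0,0,0,0,-1],[1.5,1.5,0,0,0,0,-1],[1.0,1.0,0,0,0,0,-1],[0,0,0,0,0,0,-1]])

```text
t: 24.07
tool_pos: [0.5861, -0.2692, 0.3032]
orientation: [-0.0, 0.99, 0.142, -0.0]
ft_force: [0.1, 0.1, 0.4]
gripper_width: 0.997
grip_force: 0.0
```

Request:
carry_out(deltas=[[0,0,1,0,0,0,-1],[0,0,2,0,0,0,-1],[0,0,2.5,0,0,0,-1],[0,0,2.5,0,0,0,-1],[0,0,2.5,0,0,0,-1],[0,0,2,0,0,0,-1],[0,0,1.5,0,0,0,-1],[0,0,1,0,0,0,-1],[0,0,0,0,0,0,-1]])

```text
t: 24.82
tool_pos: [0.5822, -0.2669, 0.1521]
orientation: [-0.001, 0.99, 0.142, -0.002]
ft_force: [-0.2, -0.1, 0.4]
gripper_width: 0.994
grip_force: 0.0
```

Request:
carry_out(deltas=[[0,0,1,0,0,0,-1],[0,0,0,0,0,0,-1],[0,0,0,0,0,0,-1],[0,0,0,0,0,0,-1]])

```text
t: 25.15
tool_pos: [0.5848, -0.268, 0.1455]
orientation: [0.0, 0.99, 0.142, 0.001]
ft_force: [0.8, 0.3, 0.2]
gripper_width: 1.003
grip_force: 0.0
```

Request:
carry_out(deltas=[[-0.4,-0.4,0.5,0,0,0,-1],[0,0,1.5,0,0,0,-1],[0,0,1.5,0,0,0,-1],[0,0,1.5,0,0,0,-1],[0,0,1.5,0,0,0,-1],[0,0,1.3,0,0,0,-1],[0,0,1.0,0,0,0,-1],[0,0,0.6,0,0,0,-1],[0,0,0,0,0,0,-1],[0,0,0,0,0,0,-0.5],[0,0,0,0,0,0,-0.4],[0,0,0,0,0,0,-0.35]])

```text
t: 26.15
tool_pos: [0.5801, -0.2655, 0.0516]
orientation: [0.001, 0.99, 0.142, 0.001]
ft_force: [0.5, -0.3, 0.7]
gripper_width: 0.678
grip_force: 0.3
```

Request:
carry_out(deltas=[[0,0,0,0,0,0,-0.33],[0,0,0,0,0,0,-0.3],[0,0,0,0,0,0,-0.28],[0,0,0,0,0,0,-0.25],[0,0,0,0,0,0,0]])

```text
t: 26.57
tool_pos: [0.5803, -0.2663, 0.0523]
orientation: [0.001, 0.99, 0.142, 0.001]
ft_force: [-0.9, -1.7, 6.8]
gripper_width: 0.633
grip_force: 61.6
```

Well centred this time. Turn back 6.5° and release.

Request:
carry_out(deltas=[[0,0,0,0,0,-1.5,0],[0,0,0,0,0,-2,0],[0,0,0,0,0,-2,0],[0,0,0,0,0,-1,0],[0,0,0,0,0,0,0],[0,0,0,0,0,0,0],[0,0,0,0,0,0,-0.3],[0,0,0,0,0,0,-0.4],[0,0,0,0,0,0,-0.6],[0,0,0,0,0,0,-1],[0,0,0,0,0,0,-1],[0,0,0,0,0,0,-1]])

```text
t: 27.57
tool_pos: [0.5791, -0.2647, 0.0502]
orientation: [-0.0, 0.98, 0.198, -0.0]
ft_force: [0.5, 0.2, -0.9]
gripper_width: 1.004
grip_force: 0.0
```

Request:
carry_out(deltas=[[0,0,-0.5,0,0,0,-1],[0,0,-1.5,0,0,0,-1],[0,0,-2.5,0,0,0,-1],[0,0,-3,0,0,0,-1],[0,0,-3,0,0,0,-1],[0,0,-3,0,0,0,-1],[0,0,-3,0,0,0,-1],[0,0,-3,0,0,0,-1],[0,0,-3,0,0,0,-1],[0,0,-2,0,0,0,-1],[0,0,-1,0,0,0,-1]])

```text
t: 28.48
tool_pos: [0.5805, -0.2654, 0.3097]
orientation: [0.002, 0.98, 0.198, 0.002]
ft_force: [0.8, -0.5, 0.3]
gripper_width: 1.0
grip_force: 0.0
```

Request:
carry_out(deltas=[[-1,-1,0,0,0,0,-1],[-2,-2,0,0,0,0,-1],[-2.5,-2.5,0,0,0,0,-1],[-2.5,-2.5,0,0,0,0,-1],[-2.5,-2.5,0,0,0,0,-1],[-2.5,-2.5,0,0,0,0,-1],[-2.5,-2.5,0,0,0,0,-1],[-1,-1,0,0,0,0,-1],[0,0,0,0,0,0,-1],[0,0,0,0,0,0,-1]])

```text
t: 29.32
tool_pos: [0.363, -0.1773, 0.3058]
orientation: [0.0, 0.98, 0.198, 0.0]
ft_force: [0.3, -0.2, 0.5]
gripper_width: 0.999
grip_force: 0.0
```

```bash
python3 - <<'E'
from h import *
f=grab_frame("top")
t=cv2.cvtColor(f,cv2.COLOR_RGB2GRAY).astype(float)
an=lambda d:np.degrees(np.arctan2(d[1],d[0]))%360
P=[];M=[]
for v in range(216,221):
    w=np.clip(t[v,397:407]-60,0,None);u=(w*np.arange(397,407)).sum()/w.sum();P.append(onz("top",u,v,.078)[:2])
for v in range(225,230):
    w=np.clip(190-t[v,394:406],0,None);M.append(onz("top",(w*np.arange(394,406)).sum()/w.sum(),v,.05)[:2])
P,M=np.array(P),np.array(M);c=np.array([.5795,-.2659])
fit=lambda A:np.degrees(np.arctan(np.polyfit(A[:,0],A[:,1],1)[0]))+180
print("slopes",fit(P),fit(M),"about centre",an(P.mean(0)-c),an(M.mean(0)-c))
print(t[212:222,396:408].astype(int))
# tray: change against t4 in the tray area, knob unchanged
a=cv2.cvtColor(cv2.imread("pics/t5.png"),cv2.COLOR_BGR2GRAY);print("tray diff",np.abs(a-t)[160:250,290:365].mean(),"knob diff",np.abs(a-t)[204:214,398:408].mean())
st=get_state();print(st["t"],st["tool_pos"])
E
```

```text
slopes 179.62140522907492 181.50215765299816 about centre 180.7264950893657 181.09332453040878
[[ 43  68 124 139 188 139 112 185 203 216 216 209]
 [ 41  48  98 122 174 119 192 216 215 214 215 184]
 [ 40  42  64 113 140 146 220 217 216 211 160 108]
 [ 43  42  45  74  81 110 152 156 148 143  76  28]
 [ 42  41  41  41  50  94 127  94  55  52  36  37]
 [ 41  41  42  40  58 144 218 129  36  36  40  40]
 [ 41  40  42  40  61 161 234 180  39  41  39  39]
 [ 40  41  41  42  57 148 235 195  39  39  38  44]
 [ 36  37  40  42  55 140 235 195  40  40  39  80]
 [ 47  28  32  37  40 102 190 160  57  80 119 126]]
tray diff 0.565037037037037 knob diff 0.69
29.3667 [ 0.36381261 -0.17746632  0.30578107]
```

Pointer and mark now agree to within about 1–2°. The tray and the heat knob have not changed.

```bash
python3 -c "
from rig import *
print(sign_off())"
```

```text
the job is handed in; nothing more can be done
None
```

The tray hangs level on the drying unit's hook with all three pulls, and the blower ring is on with its pointer within about 2° of the mark. I first overshot the mark by about 6.5° and turned the ring back. The heat knob did not move, I did not touch the tin, brush or sanding block, and the job was handed in at about 29 s.

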